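# Set the ball dispenser's dial cap and tip the small balls into the mill jar

### The arm

A 6-joint arm with a two-finger parallel gripper is mounted at the origin on the work surface. World frame = base frame: x ahead of the robot, y to its left, z up, the work surface at z = 0. Lengths are in m, angles in degrees, forces in N, time in s.
With the tool pointing down it reaches from about 0.3 to 0.75 m from the base axis. Payload 8.5 kg.
Tool frame: the origin (TCP) lies between the finger pads; the fingertips stand 14 mm ahead of it and the grasp point (between the pads) lies 5 mm behind it; x points along the fingers, z is the direction in which the jaws open and shut, and the axes are right-handed (so a half turn about x gives the same grasp; the last joint's range is limited). The gripper opens to 85 mm and grips with 20 to 120 N. Pads are 22 mm wide; open, the fingers measure 114 mm over their backs; the gripper's body (76 mm by 85 mm) begins 54 mm behind the grasp point. The pads swing forward as they close: fully open they stand 13 mm farther back than shut.
Start: joints at [-77.997, 21.807, 74.336, -0, 83.858, -12.336], TCP at [0.227, -0.501, 0.245] pointing down, gripper open.
Joint ranges: [-178.18, 178.18], [-50.72, 133.34], [12.68, 142.11], [-81.47, 261.47], [9.98, 163.14], [-165.26, 165.26]. Speed limits (degrees/s): [136.94, 136.94, 180, 180, 180, 180].

### API

Orientations are given as a 3x3 rotation matrix whose columns are the frame's x, y, z axes.
In Python, from rig import env gives the robot as it stands.
- The arm moves only by the shell command python3 -m jog 'ROWS' [FORCE]. ROWS is JSON, a list of rows, each a list of 5 numbers: the opening, from -1 (shut) to 1 (fully open), so that 0 is half open, then the shift along the tool's x, y, z in m, then the turn about the tool's x in rad. In form: [[claw, dx, dy, dz, yaw], ...]. A call has 1 to 20 rows; each row is the pose to reach, as a shift and turn from the pose commanded when the call began, along the tool's axes at that moment; what a row does not reach only later rows make up. A row lasts 1/10 s, in which the tool goes at most 50 mm and 8.59 degrees, less where a joint would pass 70% of its speed; a pose out of reach is approached as far as the arm can. A call with a gripper value outside its range is refused whole. The fingers move at their own pace and stop on an object; FORCE is the grip in N (left out, the last holds). Time passes only in rows, so rows that repeat a pose let the fingers close. It gives the time, the measured TCP pose, the force and the opening at its end, in the units of the state.
- env.observe(): the state, without advancing time (a new reading comes with each control period).
- env.get_image(name): name is "side" or "top"; returns the picture (420x560x3 uint8, red, green, blue); there is no depth.
- env.camera_model(name): a dict with "fx", "fy", "cx", "cy" (pixels), "origin" and "orientation" of the camera in the world. Camera axes: x right, y up, looking along -z (the intrinsics and any distortion apply to the point x, -y, -z); pixel columns grow to the right and rows downward; lengths in m; the calibration is good to about 2 mm. A picture is of the moment at which its call begins. camera_model takes no time and is no camera call.
- env.close_job(): hands the job in, once; it reports no verdict.
The state is a dict: "time_s": time; "q": joint angles; "qvel": joint speeds; "joint_efforts": joint torques, N m; "position": TCP position; "tool_rot": TCP orientation; "ft_force": force on the tool from outside, world axes, zero at the start; "wrist_torque": the same for the moment, N m; "grip_width": finger opening in m.
Only numpy, scipy, OpenCV 4.12 (cv2) and the standard library are available. Lean on these libraries where they do the work, as an engineer would, in place of code of your own. Each camera call takes 0.05 s, during which the arm holds its last target.

### The job

The three small brass balls are needed in the open metal jar of the tablet mill; the big black agitator ball must stay inside the dispenser. First press the dispenser's cap down and turn it until the green pair of holes is over the pouring side and the cap has clicked up again, and only then tip the hopper over by its side lever as far as it goes. When the three small balls are in the jar, let the hopper come back upright, leave the cap on green and the jar in its place, and do not disturb the other things on the table.

Things in the scene. Friction and masses are not known exactly. Their poses are not given: they have to be found in the camera images.
- stand: white fixed stand; origin at table height under the crossing of the hopper's tipping axis (190 mm up) and the dial's axis. x points to the pouring side (jar there), y along the tipping axis to the lever side, z up. Carries a clear box hopper 107 (x) x 58 (y) mm, from 146 to 228 mm above the table, closed by a round white dial cap 140 mm across
- hopper (a joint): tipping angle of the hopper, rad: 0 upright (cap on top), 2.1 fully tipped against its stop, cap facing forward and down over the jar. A damped spring brings it back to 0 when let go; tipping at 1 rad/s takes about 9 N at the lever at first, 15 N at the end; holding it at the stop about 11 N
- hopper_mid (a point): point in the hopper chamber where the tipping axis and the dial axis cross (chamber 50 mm wide, from 45 mm behind to 54 mm before and from 40 mm below to 37 mm above this point); turns with the hopper
- lever_grip (a point): grip point of the tipping lever: middle of the free part of a round black bar, 14 mm thick, 48 mm free, parallel to the stand's y, 99 mm out on its +y side. It runs on a circle of radius 80 mm about the tipping axis: at hopper 0 it is 55 degrees back from straight up (66 mm behind, 46 mm above the axis); it goes up, over and forward to 65 degrees forward of straight up at 2.1
- dial (a joint): angle of the dial cap, rad, counter-clockwise from above, 0 to 4.71. It sets which field lies on the pouring side (+x of the stand): 0 grey (closed), 1.57 blue (two 8 mm holes), 3.14 green (two holes 20 x 18 mm: small balls pass, the big one not), 4.71 orange (one opening 44 x 37 mm: all pass). Starts closed, at 0.15 to 0.88, cap up. Pressed down it turns freely (0.03 N m)
- cap_press (a joint): how far the cap is pressed down, m: 0 up (clicked into a slot, locked), 0.0045 rim under the index finger between two slots, 0.007 down on its stop. Turns freely only beyond 0.005. The spring takes about 6.5 N at 0 and 10.5 N at 0.007; at a slot the cap springs up by itself when let go, to within 0.002 of 0
- fin_top (a point): middle of the top of the black grip fin on the cap, on the dial's axis, 283 mm above the table with the cap up and hopper upright. Fin 44 mm long, 12 mm thick, 44 mm high above the white cap; turns with it. With dial 0 its length lies along the stand's x; otherwise it is turned from it counter-clockwise by the dial angle
- index_tip (a point): tip of the fixed red index finger over the cap's rim, on the robot's side (-x of the stand). It reaches down into one of four slots in the cap's raised rim and so locks the cap: a long one for closed (dial 0 to 0.95) and short ones at 1.57, 3.14, 4.71 (play 0.03 rad); between slots it holds the rim down. It stands 13 mm above the cap's white face when the cap is up, the rim 5 mm
- jar: open round aluminium jar of the mill, 104 mm outer diameter, 75 mm high, wall 3 mm, two small black handles, loose, 0.45 kg; origin at the centre of its underside. It already stands where the balls will fall, within a second or two of tipping
- saline: clear bottle, 68 mm diameter, 190 mm high, bystander; origin under its centre
- tub: white tub with blue cap, 60 mm diameter, 75 mm high, bystander; origin under its centre
- tape: roll of paper tape lying flat, 72 mm diameter, 25 mm high, bystander; origin under its centre
- bowl: aluminium bowl, 120 mm diameter, 45 mm high, bystander; origin under its centre
- carton: cardboard carton 70 x 110 x 45 mm, bystander; origin under its centre
- pen: blue pen, 10 mm thick, 140 mm long, lying along its x, bystander; origin under its centre
- ball1_center (a point): centre of a small brass ball, 14 mm diameter, 12 g; starts on the hopper's floor
- ball2_center (a point): centre of a small brass ball, 14 mm diameter, 12 g; starts on the hopper's floor
- ball3_center (a point): centre of a small brass ball, 14 mm diameter, 12 g; starts on the hopper's floor
- big_ball_center (a point): centre of the big black plastic agitator ball, 32 mm diameter, 18 g; starts on the hopper's floor

How it is judged (in metres and radians):
On the way, in this order (a step that is already met when the one before it is completed fails the run):
1. the cap is turned to the green holes and clicked up, hopper upright (value of joint dial between 3.04 and 3.24 rad and value of joint cap_press below 0.002 m and value of joint hopper below 0.08 rad), for 0.3 s.
2. the hopper is tipped over to its stop (value of joint dial between 3.04 and 3.24 rad and value of joint cap_press below 0.002 m and value of joint hopper above 1.8 rad), for 0.2 s.
At the end, for the whole second after the job is handed in: All three small balls lie in the jar, the big ball is in the hopper (within 70 mm of its middle), the cap is on green (3.14 +- 0.10 rad) and clicked up (within 2 mm), the hopper is back upright (below 0.08 rad), the jar is upright, at rest and within 25 mm of where it stood (all of step 1 and horizontal distance between each of ball1_center, ball2_center, ball3_center and jar below 0.05 m and height (world z) of each of ball1_center, ball2_center, ball3_center below 0.07 m and distance between big_ball_center and hopper_mid below 0.07 m and distance of jar from where it was at the start of the episode below 0.025 m and angle between jar's own z axis and vertical below 0.1 rad and linear speed of jar below 0.02 m/s); the robot touches nothing.
It fails at once if the hopper is tipped (beyond 0.6 rad) while the cap is not clicked in on green (value of joint hopper above 0.6 rad and not (value of joint dial between 3.04 and 3.24 rad and value of joint cap_press below 0.002 m)).
It fails at once if a bystander is moved by more than 30 mm (distance of any of saline, tub, tape, bowl, carton, pen from where it was at the start of the episode above 0.03 m).
It also fails if it takes over 64 s, if anything falls off the work surface, if the arm or the gripper's body presses on something with over 40 N, if the wrist force passes 120 N, or if a joint passes its speed limit or range.

## Working session

There is one attempt and no reset: what is moved stays moved. The work goes in short steps, Python scripts to look and compute and a shell command to move; the robot and the scene stay as the last step left them, time stands still between calls to the robot, and variables do not carry over. Pictures are saved under pics/ and viewed, and the job is handed in when it is done.

```bash
ls; mkdir -p pics; python3 - <<'E'
from rig import env
import cv2
for n in("side","top"):
    im=env.get_image(n); cv2.imwrite(f"pics/{n}0.png",im[:,:,::-1]); print(env.camera_model(n))
print(env.observe())
E
```

```text
pics
{'fx': 441.2380413531489, 'fy': 441.2380413531489, 'cx': 277.35432559534985, 'cy': 210.28448938141898, 'origin': array([0.46485062, 0.78585874, 1.06542701]), 'orientation': array([[-0.99571488,  0.07039201, -0.05997364],
       [-0.09216937, -0.70261444,  0.70557619],
       [ 0.00752858,  0.70808044,  0.70609164]])}
{'fx': 436.6045059388162, 'fy': 436.6045059388162, 'cx': 278.55853051780434, 'cy': 210.7241694235278, 'origin': array([ 0.30849103, -0.10198252,  1.31201011]), 'orientation': array([[-0.04284625,  0.97759408, -0.20609224],
       [-0.99907766, -0.04250936,  0.0060644 ],
       [-0.00283233,  0.20616199,  0.97851378]])}
{'time_s': 0.1, 'q': array([-7.79956572e+01,  2.18382025e+01,  7.43782192e+01,  8.88496602e-04,
        8.38575498e+01, -1.23354303e+01]), 'qvel': array([-0.05532775, -0.11374217, -0.0847645 , -0.05631974,  0.008955  ,
       -0.02143191]), 'joint_efforts': array([ 5.16517102e-03, -4.49223304e+01, -2.31654149e+01, -8.45669911e-05,
        3.69992529e-03,  1.41546056e-05]), 'position': array([ 0.22663582, -0.50088005,  0.24477635]), 'tool_rot': array([[-2.53437991e-04,  9.11118120e-01,  4.12145250e-01],
       [ 1.26601861e-03,  4.12145225e-01, -9.11117287e-01],
       [-9.99999166e-01,  2.90871822e-04, -1.25794576e-03]]), 'ft_force': array([-0.38064658,  0.1572622 , -0.52020765]), 'wrist_torque': array([0.04613128, 0.03469681, 0.01089613]), 'grip_width': 0.08565374270374225}
```

View pics/side0.png

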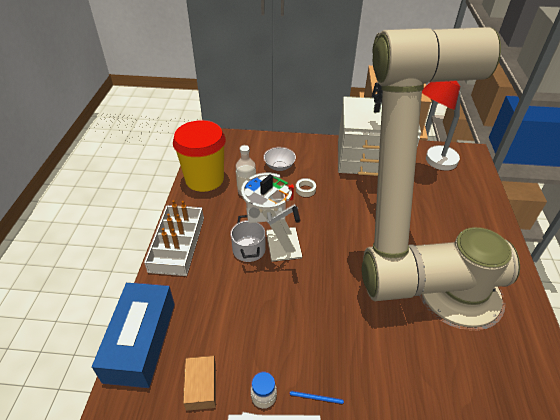

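View pics/top0.png

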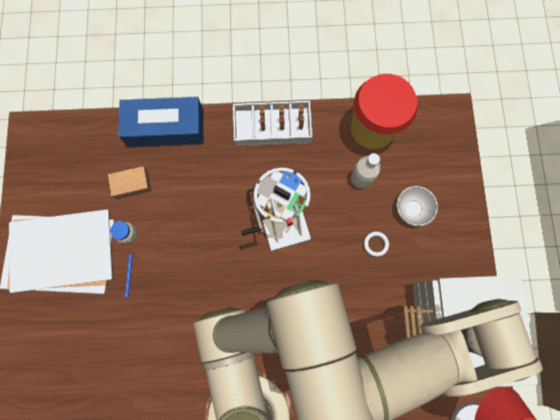

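```bash
python3 - <<'E'
import cv2
t=cv2.imread("pics/top0.png")[155:265,220:330]; cv2.imwrite("pics/t1.png",cv2.resize(t,(600,600),interpolation=cv2.INTER_CUBIC))
t=cv2.imread("pics/side0.png")[150:270,215:335]; cv2.imwrite("pics/s1.png",cv2.resize(t,(600,600),interpolation=cv2.INTER_CUBIC))
E
```

```text
(no output)
```

View pics/t1.png

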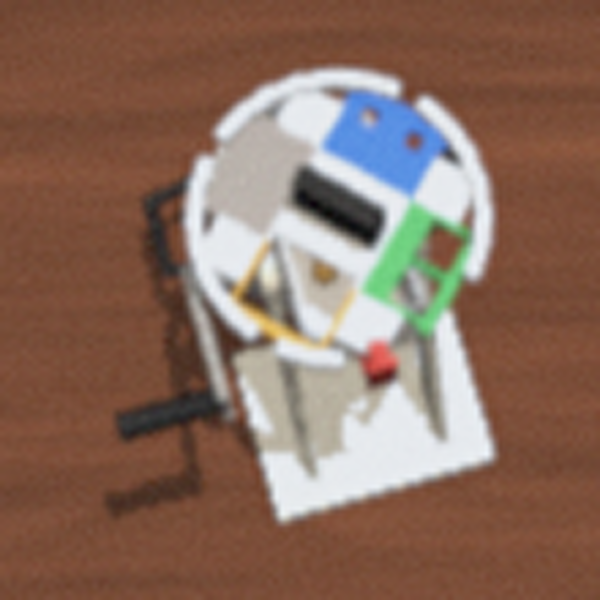

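View pics/s1.png

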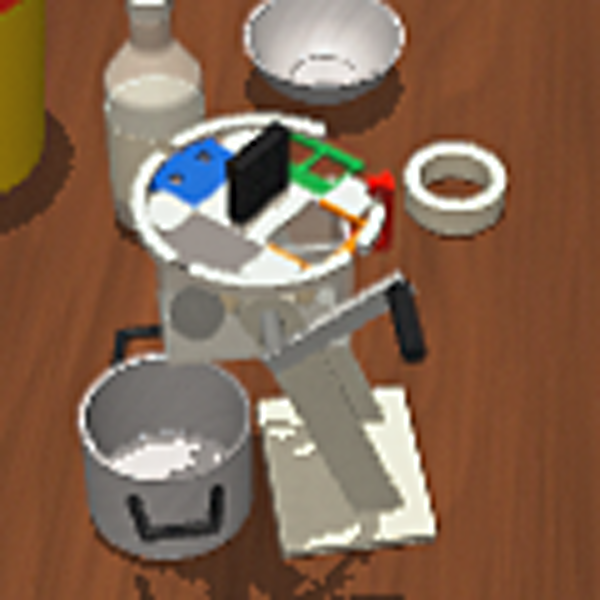

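```bash
cat > h.py <<'E'
import numpy as np, cv2
from rig import env
def ray(n,u,v):
    c=env.camera_model(n); d=np.array([(u-c['cx'])/c['fx'],-(v-c['cy'])/c['fy'],-1.])
    return np.array(c['origin']),np.array(c['orientation'])@d
def plane(n,u,v,z):
    o,d=ray(n,u,v); return o+d*(z-o[2])/d[2]
def proj(n,p):
    c=env.camera_model(n); q=np.array(c['orientation']).T@(np.array(p)-c['origin'])
    return c['cx']+c['fx']*q[0]/-q[2], c['cy']-c['fy']*q[1]/-q[2]
E
python3 - <<'E'
from h import *
from scipy.optimize import least_squares
T=lambda x,y:(220+(x+.5)/600*110-.5,155+(y+.5)/600*110-.5)
S=lambda x,y:(215+(x+.5)/5-.5,150+(y+.5)/5-.5)
# rim
pt=[(183,230),(213,135),(258,92),(330,68),(400,85),(455,120),(493,210),(483,275)]
ps=[(133,200),(150,155),(200,125),(260,112),(140,225),(170,262),(230,283),(300,280),(350,262),(380,235)]
for n,P,M in(("top",pt,T),("side",ps,S)):
    X=np.array([plane(n,*M(*p),.244)[:2] for p in P])
    r=least_squares(lambda c:np.hypot(*(X-c).T)-.07,X.mean(0)); print(n,"rim ctr",r.x,np.round(r.fun*1000,1))
t=cv2.imread("pics/top0.png");s=cv2.imread("pics/side0.png")
def dark(im,x0,x1,y0,y1,th=60):
    m=np.zeros(im.shape[:2],np.uint8);sub=im[y0:y1,x0:x1].astype(int);m[y0:y1,x0:x1]=(sub.max(2)<th);return m
for n,im,box in(("top bar",t,(238,263,222,240)),("top fin",t,(268,295,180,205)),("side fin",s,(255,275,172,198)),("side bar",s,(290,302,203,225))):
    m=dark(im,*box); c=max(cv2.findContours(m,0,1)[0],key=cv2.contourArea); print(n,cv2.minAreaRect(c),m.sum(),c[:,0].min(0),c[:,0].max(0))
# bar
a,b=[plane("top",*T(*p),.236) for p in((118,424),(222,402))];print("bar top",a,b,"ang",np.degrees(np.arctan2(*(a-b)[1::-1]))-90)
a,b=[plane("side",*S(*p),.236) for p in((415,355),(398,282))];print("bar side",a,b)
a,b=[plane("top",*T(*p),.008) for p in((280,521),(494,460))];print("base",a,b,"ang",np.degrees(np.arctan2(*(a-b)[1::-1]))-90)
print("idx top",plane("top",*T(380,350),.258),"side",plane("side",*S(382,185),.258))
jr=[S(*p) for p in((79,415),(100,375),(165,355),(235,375),(250,415),(165,475))]
X=np.array([plane("side",*p,.075)[:2] for p in jr]);r=least_squares(lambda c:np.hypot(*(X-c).T)-.052,X.mean(0)); print("jar",r.x,np.round(r.fun*1000,1))
E
```

```text
top rim ctr [ 0.5760086  -0.11856771] [ 2.5  0.2  0.4  1.1 -1.2  0.7  1.1  1.8]
side rim ctr [ 0.57164617 -0.11581868] [ 0.6  1.8  0.3  2.4 -0.2  1.4  0.5 -0.1  1.5  2.4]
top bar ((250.17648315429688, 230.20590209960938), (4.850712776184082, 17.70509910583496), 75.96376037597656) 76 [242 227] [259 234]
top fin ((281.27398681640625, 193.39727783203125), (16.055553436279297, 4.469071865081787), 24.443954467773438) 57 [274 189] [289 198]
side fin ((266.3536376953125, 184.3170623779297), (11.55685806274414, 19.209373474121094), 51.34019470214844) 170 [260 175] [272 194]
side bar ((295.6176452636719, 213.97061157226562), (16.249887466430664, 4.608177185058594), 75.96376037597656) 74 [292 206] [299 222]
bar top [ 0.48417358 -0.01329901  0.236     ] [ 0.49229866 -0.06114684  0.236     ] ang 9.637514860272418
bar side [ 0.47936622 -0.01035795  0.236     ] [ 0.49172081 -0.06372921  0.236     ]
base [ 0.46367691 -0.08205357  0.008     ] [ 0.49231732 -0.20139424  0.008     ] ang 13.495122258261986
idx top [ 0.50918367 -0.13391946  0.258     ] side [ 0.5046975  -0.11622052  0.258     ]
jar [ 0.62991878 -0.10114707] [-0.1  0.  -3.2  0.5 -0.5 -2.9]
```

```bash
python3 -m jog '[[0.3,-0.03,0,0,0],[0.3,-0.07,0.01,-0.005,-0.03],[0.2,-0.1,0.04,-0.02,-0.1],[0.2,-0.12,0.08,-0.035,-0.17],[0.2,-0.12,0.12,-0.052,-0.24],[0.2,-0.12,0.16,-0.07,-0.31],[0,-0.12,0.2,-0.087,-0.38],[0,-0.12,0.24,-0.105,-0.45],[0,-0.12,0.28,-0.122,-0.52],[0,-0.12,0.32,-0.14,-0.59],[0,-0.12,0.36,-0.157,-0.65],[0,-0.12,0.4,-0.175,-0.67],[0,-0.12,0.435,-0.19,-0.67],[0,-0.12,0.46,-0.2,-0.67],[0,-0.12,0.47,-0.205,-0.67],[0,-0.12,0.474,-0.207,-0.67],[0,-0.12,0.474,-0.207,-0.67]]' 40
python3 - <<'E'
from h import *
for n in("side","top"): cv2.imwrite(f"pics/{n}1.png",env.get_image(n)[:,:,::-1])
o=env.observe();print(o['time_s'],o['position'],o['q'],np.round(o['tool_rot'],3),o['ft_force'],o['grip_width'])
t=cv2.imread("pics/side1.png")[100:280,180:360]; cv2.imwrite("pics/s2.png",cv2.resize(t,(600,600),interpolation=cv2.INTER_CUBIC))
E
```

```text
time_s: 1.8
position: [0.573, -0.1175, 0.3652]
tool_rot: [[-0.0, 0.458, 0.889], [-0.0, 0.889, -0.458], [-1.0, -0.0, -0.0]]
ft_force: [0.1, 0.0, 1.3]
grip_width: 0.0431
1.9 [ 0.57266716 -0.11807118  0.36546238] [-2.32366117e+01  2.27321031e+01  5.34941457e+01 -1.44782798e-02
  1.03770497e+02  4.10225271e+00] [[-0.     0.459  0.888]
 [-0.     0.888 -0.459]
 [-1.    -0.     0.   ]] [-0.29943913 -0.39901076 -0.20033373] 0.042712730786205494
```

View pics/s2.png

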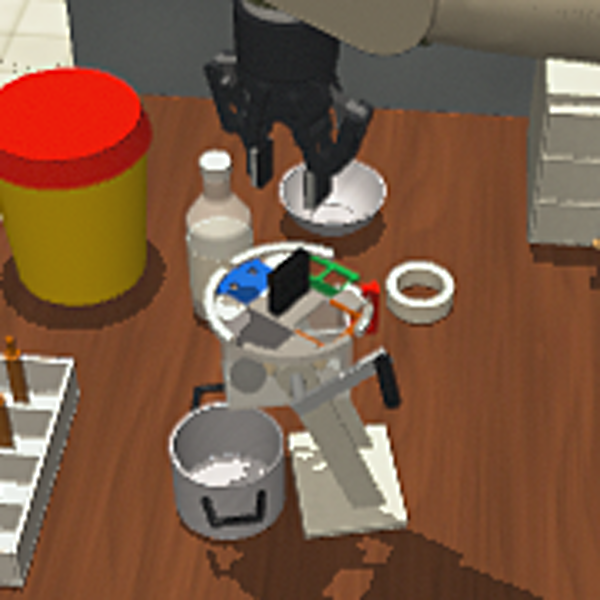

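View pics/top1.png

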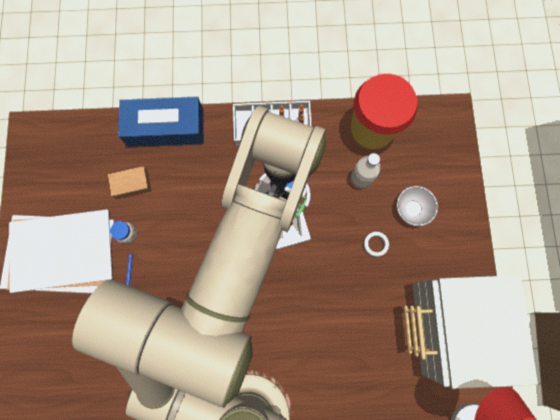

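```bash
python3 - <<'E'
from h import *
T=lambda x,y:(220+(x+.5)/600*110-.5,155+(y+.5)/600*110-.5)
S=lambda x,y:(215+(x+.5)/5-.5,150+(y+.5)/5-.5)
print(plane("side",*S(260,141),.283),plane("top",*T(340,202),.283),plane("top",281.3,193.4,.265))
for p in((229,160),(276,122),(290,133)): print(plane("side",*S(*p),.283))
E
python3 - <<'E'
import cv2
for n,(x,y) in {"side0":(255,165),"top0":(265,180)}.items():
    t=cv2.imread(f"pics/{n}.png")[y:y+32,x:x+32]; cv2.imwrite(f"pics/z{n}.png",cv2.resize(t,(576,576),interpolation=cv2.INTER_NEAREST))
E
```

```text
[ 0.57181191 -0.11726933  0.283     ] [ 0.57226801 -0.1185689   0.283     ] [ 0.57242927 -0.11711489  0.265     ]
[ 0.58666641 -0.10008042  0.283     ]
[ 0.56484011 -0.13395801  0.283     ]
[ 0.55629539 -0.12553586  0.283     ]
```

View pics/zside0.png

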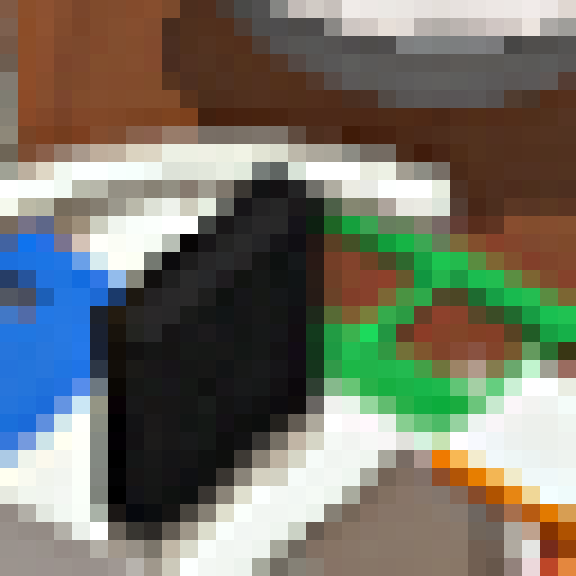

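View pics/ztop0.png

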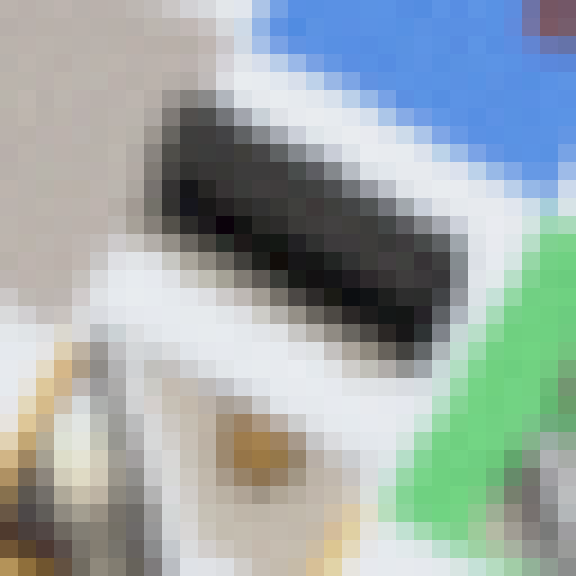

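```bash
python3 - <<'E'
from h import *
print(plane("top",281.5,190.8,.283))
E
```

```text
[ 0.57438047 -0.11762829  0.283     ]
```

```bash
python3 -m jog '[[0,0.03,0,0,0],[0,0.06,0,0,0],[0,0.08,0,0,0],[0,0.09,0,0,0],[0,0.098,0,0,0],[0,0.098,0,0,0],[-1,0.098,0,0,0],[-1,0.098,0,0,0],[-1,0.098,0,0,0],[-1,0.098,0,0,0],[-1,0.098,0,0,0],[-1,0.098,0,0,0]]' 60
python3 - <<'E'
from h import *
for n in("side",): cv2.imwrite(f"pics/{n}2.png",env.get_image(n)[:,:,::-1])
o=env.observe();print(o['time_s'],o['position'],o['q'],np.round(o['tool_rot'],3),o['ft_force'],o['wrist_torque'],o['grip_width'])
t=cv2.imread("pics/side2.png")[130:250,200:320]; cv2.imwrite("pics/s3.png",cv2.resize(t,(600,600),interpolation=cv2.INTER_CUBIC))
E
```

```text
time_s: 3.1
position: [0.5737, -0.1173, 0.2684]
tool_rot: [[0.002, 0.458, 0.889], [-0.001, 0.889, -0.458], [-1.0, 0.0, 0.003]]
ft_force: [0.5, -0.9, 6.3]
grip_width: 0.0111
3.15 [ 0.57363688 -0.11730305  0.26837467] [-2.31325329e+01  2.45662653e+01  6.60403737e+01 -3.08648304e-03
  8.92492140e+01  4.13695940e+00] [[ 0.002  0.458  0.889]
 [-0.001  0.889 -0.458]
 [-1.     0.     0.003]] [0.96569366 0.15506299 5.20321413] [-0.08774362 -0.11731298  0.08342147] 0.01098633873920995
```

View pics/s3.png

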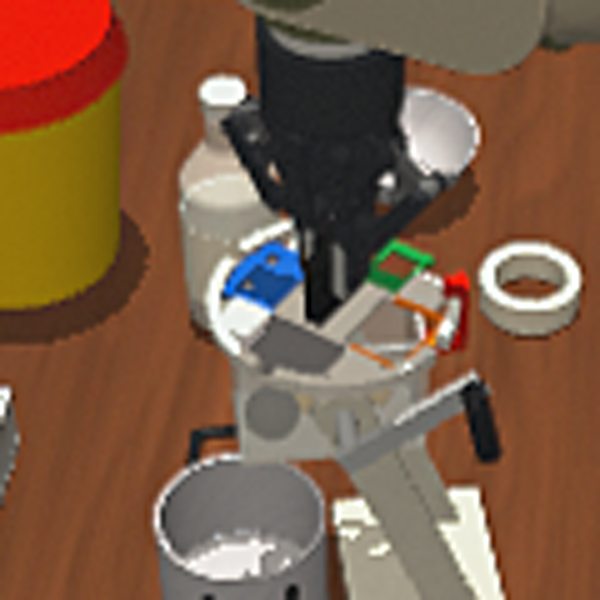

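```bash
python3 -m jog '[[-1,0.003,0,0,0],[-1,0.006,0,0,0],[-1,0.006,0,0,0],[-1,0.006,0,0,0]]'; python3 -m jog '[[-1,0.001,0,0,0],[-1,0.002,0,0,0],[-1,0.002,0,0,0]]'
```

```text
time_s: 3.55
position: [0.5737, -0.1173, 0.263]
tool_rot: [[0.003, 0.458, 0.889], [-0.001, 0.889, -0.458], [-1.0, 0.0, 0.003]]
ft_force: [0.2, 0.2, 9.0]
grip_width: 0.0108
time_s: 3.85
position: [0.5737, -0.1173, 0.2613]
tool_rot: [[0.004, 0.458, 0.889], [-0.002, 0.889, -0.458], [-1.0, 0.0, 0.004]]
ft_force: [-0.2, 0.6, 11.1]
grip_width: 0.0112
```

```bash
python3 -m jog '[[-1,0.001,0,0,0],[-1,0.001,0,0,0]]'; python3 -m jog '[[-1,0.001,0,0,0],[-1,0.001,0,0,0]]'
```

```text
time_s: 4.05
position: [0.5737, -0.1173, 0.2613]
tool_rot: [[0.005, 0.458, 0.889], [-0.002, 0.889, -0.458], [-1.0, 0.0, 0.005]]
ft_force: [-1.0, 0.6, 16.4]
grip_width: 0.0106
time_s: 4.25
position: [0.5738, -0.1173, 0.2612]
tool_rot: [[0.006, 0.458, 0.889], [-0.003, 0.889, -0.458], [-1.0, 0.0, 0.006]]
ft_force: [-3.8, 1.0, 21.1]
grip_width: 0.0112
```

```bash
python3 -m jog '[[-1,-0.001,0,0,-0.05],[-1,-0.001,0,0,-0.15],[-1,-0.001,0,0,-0.27],[-1,-0.001,0,0,-0.39],[-1,-0.001,0,0,-0.51],[-1,-0.001,0,0,-0.63],[-1,-0.001,0,0,-0.75],[-1,-0.001,0,0,-0.87],[-1,-0.001,0,0,-0.99],[-1,-0.001,0,0,-1.05],[-1,-0.001,0,0,-1.05]]'
python3 - <<'E'
from h import *
for n in("side",): cv2.imwrite(f"pics/{n}3.png",env.get_image(n)[:,:,::-1])
o=env.observe();print(o['time_s'],o['position'],o['q'],o['ft_force'],o['wrist_torque'],o['grip_width'])
t=cv2.imread("pics/side3.png")[130:250,200:320]; cv2.imwrite("pics/s4.png",cv2.resize(t,(600,600),interpolation=cv2.INTER_CUBIC))
E
```

```text
time_s: 5.35
position: [0.5738, -0.1173, 0.2613]
tool_rot: [[0.005, -0.545, 0.839], [-0.002, 0.839, 0.545], [-1.0, -0.004, 0.003]]
ft_force: [-0.9, -0.0, 16.4]
grip_width: 0.0114
5.4 [ 0.57379903 -0.11733976  0.26127847] [-2.31278165e+01  2.47431186e+01  6.69163541e+01 -7.15907643e-03
  8.80349101e+01 -5.60478225e+01] [-1.71365256  0.44025254 16.61421045] [0.12332854 0.39644697 0.03778363] 0.011075797554628734
```

View pics/s4.png

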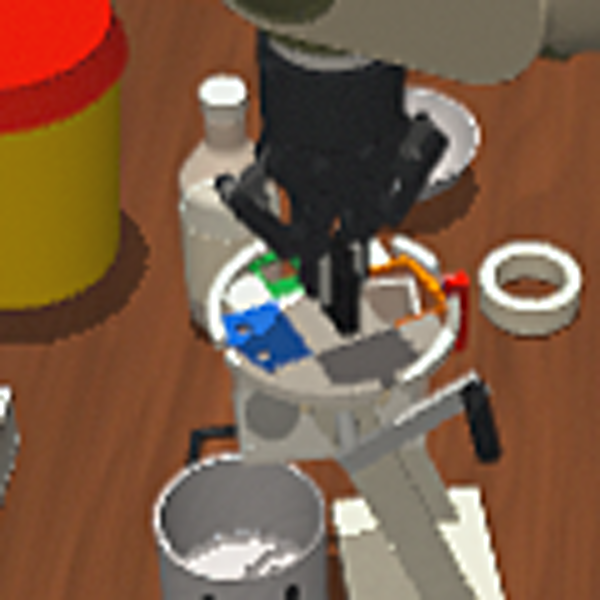

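```bash
python3 -m jog '[[-1,0,0,0,-0.05],[-1,0,0,0,-0.15],[-1,0,0,0,-0.27],[-1,0,0,0,-0.39],[-1,0,0,0,-0.51],[-1,0,0,0,-0.63],[-1,0,0,0,-0.75],[-1,0,0,0,-0.87],[-1,0,0,0,-0.99],[-1,0,0,0,-1.1],[-1,0,0,0,-1.12],[-1,0,0,0,-1.12]]'
python3 - <<'E'
from h import *
for n in("side",): cv2.imwrite(f"pics/{n}4.png",env.get_image(n)[:,:,::-1])
o=env.observe();print(o['time_s'],o['position'],o['q'],o['ft_force'],o['wrist_torque'],o['grip_width'])
t=cv2.imread("pics/side4.png")[130:250,200:320]; cv2.imwrite("pics/s5.png",cv2.resize(t,(600,600),interpolation=cv2.INTER_CUBIC))
E
```

```text
time_s: 6.6
position: [0.5739, -0.1173, 0.2613]
tool_rot: [[0.005, -0.992, -0.124], [-0.002, -0.124, 0.992], [-1.0, -0.005, -0.003]]
ft_force: [-1.3, 0.8, 15.9]
grip_width: 0.0109
6.65 [ 0.57388407 -0.11729233  0.26128987] [-2.31259992e+01  2.47449029e+01  6.69115756e+01  6.69034768e-03
  8.80279752e+01 -1.20207213e+02] [-1.36012837  0.26615411 17.03457671] [ 0.15194154  0.28887876 -0.0023324 ] 0.0112225994317437
```

View pics/s5.png

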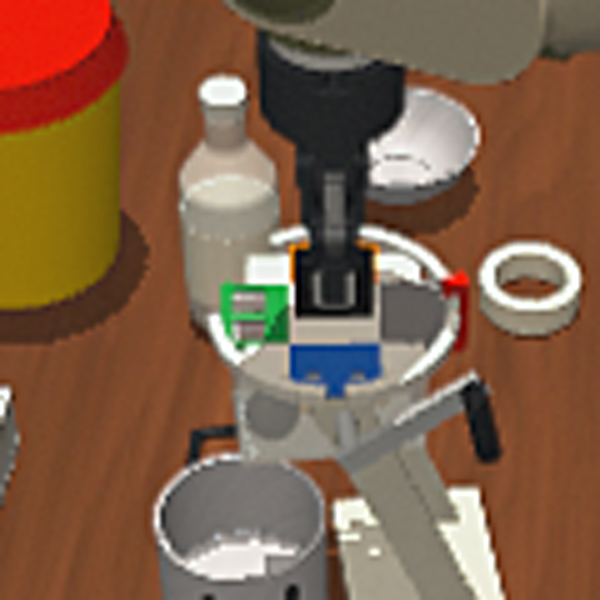

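```bash
python3 -m jog '[[-1,-0.002,0,0,0],[-1,-0.004,0,0,0],[-1,-0.004,0,0,0]]'; python3 -m jog '[[-1,-0.001,0,0,0],[-1,-0.001,0,0,-0.0]]';python3 -m jog '[[-1,0,0,0,-0.02],[-1,0,0,0,-0.04],[-1,0,0,0,-0.04]]';python3 -m jog '[[-1,0,0,0,-0.02],[-1,0,0,0,-0.02]]'
```

```text
time_s: 6.95
position: [0.5738, -0.1173, 0.264]
tool_rot: [[0.003, -0.992, -0.123], [-0.001, -0.123, 0.992], [-1.0, -0.003, -0.002]]
ft_force: [0.5, 0.2, 8.9]
grip_width: 0.011
time_s: 7.15
position: [0.5737, -0.1173, 0.2641]
tool_rot: [[0.002, -0.992, -0.123], [-0.001, -0.123, 0.992], [-1.0, -0.002, -0.001]]
ft_force: [2.1, -0.8, 6.0]
grip_width: 0.0111
time_s: 7.45
position: [0.5737, -0.1173, 0.2642]
tool_rot: [[0.002, -0.987, -0.163], [-0.001, -0.163, 0.987], [-1.0, -0.002, -0.001]]
ft_force: [1.8, -0.2, 7.1]
grip_width: 0.0109
time_s: 7.65
position: [0.5737, -0.1173, 0.2642]
tool_rot: [[0.002, -0.983, -0.183], [-0.001, -0.183, 0.983], [-1.0, -0.002, -0.001]]
ft_force: [1.9, 0.3, 6.0]
grip_width: 0.0113
```

```bash
for i in 1 2 3; do python3 -m jog '[[-1,0,0,0,-0.015],[-1,0,0,0,-0.015]]' | grep -v rip; done
```

```text
time_s: 7.85
position: [0.5737, -0.1173, 0.2642]
tool_rot: [[0.002, -0.98, -0.197], [-0.001, -0.197, 0.98], [-1.0, -0.002, -0.001]]
ft_force: [0.8, 0.2, 6.3]
time_s: 8.05
position: [0.5738, -0.1173, 0.2644]
tool_rot: [[0.003, -0.977, -0.212], [-0.001, -0.212, 0.977], [-1.0, -0.002, -0.001]]
ft_force: [2.2, 0.2, 7.9]
time_s: 8.25
position: [0.5738, -0.1173, 0.2646]
tool_rot: [[0.003, -0.974, -0.227], [-0.001, -0.227, 0.974], [-1.0, -0.003, -0.002]]
ft_force: [1.3, -0.9, 10.3]
```

```bash
python3 -m jog '[[-1,-0.002,0,0,-0.01],[-1,-0.004,0,0,-0.01],[-1,-0.004,0,0,-0.01]]'
python3 - <<'E'
from h import *
for n in("side",): cv2.imwrite(f"pics/{n}5.png",env.get_image(n)[:,:,::-1])
o=env.observe();print(o['time_s'],o['position'],o['ft_force'],o['wrist_torque'],o['grip_width'])
t=cv2.imread("pics/side5.png")[130:250,200:320]; cv2.imwrite("pics/s6.png",cv2.resize(t,(600,600),interpolation=cv2.INTER_CUBIC))
E
```

```text
time_s: 8.55
position: [0.5737, -0.1173, 0.2681]
tool_rot: [[0.002, -0.972, -0.236], [-0.001, -0.236, 0.972], [-1.0, -0.002, -0.001]]
ft_force: [3.4, -0.8, 6.6]
grip_width: 0.011
8.6 [ 0.57371798 -0.11724545  0.26807741] [ 1.88031734 -0.76102842  6.51637053] [-0.08211509 -0.45882027  0.01039266] 0.010660207558834804
```

View pics/s6.png

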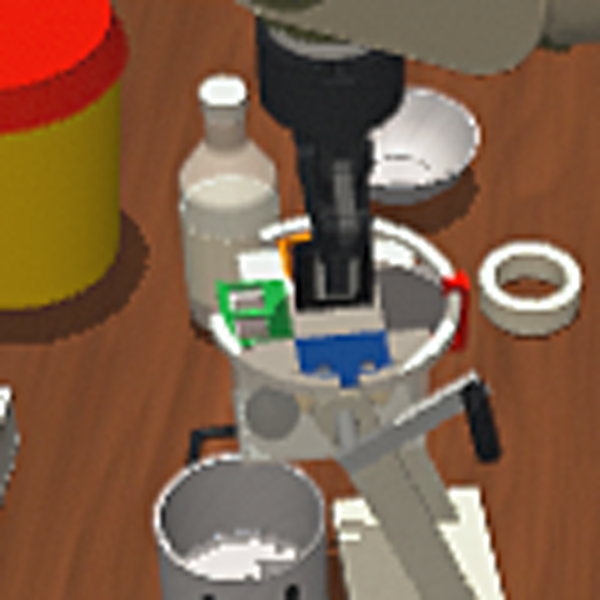

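```bash
python3 -m jog '[[-0.7,0,0,0,0],[-0.4,0,0,0,0],[0,0,0,0,0],[0,0,0,0,0],[0,0,0,0,0],[0,-0.02,0,0,0],[0,-0.05,0,0,0],[0,-0.08,0,0,0],[0,-0.1,0,0,0],[0,-0.1,0,0,0]]'
python3 - <<'E'
from h import *
for n in("side",): cv2.imwrite(f"pics/{n}6.png",env.get_image(n)[:,:,::-1])
o=env.observe();print(o['time_s'],o['position'],np.round(o['tool_rot'],3),o['ft_force'],o['grip_width'])
t=cv2.imread("pics/side6.png")[150:270,200:320]; cv2.imwrite("pics/s7.png",cv2.resize(t,(600,600),interpolation=cv2.INTER_CUBIC))
E
```

```text
time_s: 9.6
position: [0.5736, -0.1173, 0.3701]
tool_rot: [[0.005, -0.972, -0.236], [-0.002, -0.236, 0.972], [-1.0, -0.004, -0.003]]
ft_force: [-0.9, -0.5, -0.2]
grip_width: 0.0424
9.65 [ 0.5733571  -0.11719192  0.3679225 ] [[ 0.002 -0.972 -0.236]
 [-0.001 -0.236  0.972]
 [-1.    -0.002 -0.001]] [-0.24608519 -0.35614649 -0.96972513] 0.04272124365116962
```

View pics/s7.png

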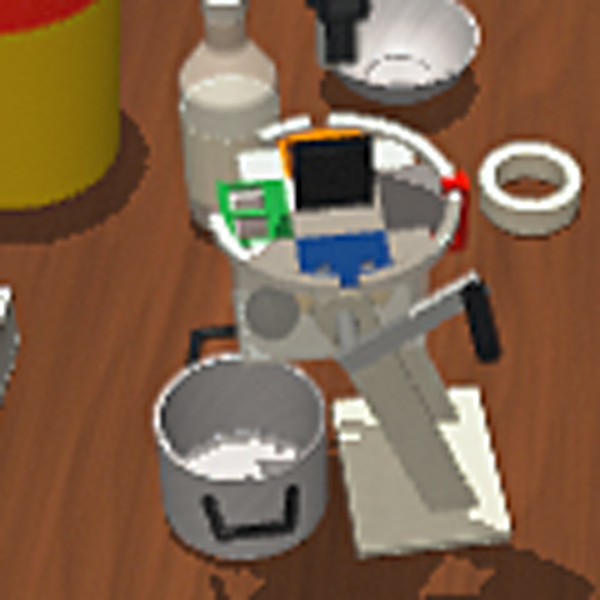

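```bash
python3 -m jog '[[0,0,0.01,0.012,0.1],[0,0,0.02,0.03,0.24],[0,0,0.035,0.05,0.38],[0,0,0.05,0.07,0.52],[0,0,0.06,0.088,0.66],[0,0,0.065,0.098,0.8],[0,0,0.065,0.098,0.94],[0,0,0.065,0.098,1.08],[0,0,0.065,0.098,1.22],[0,0,0.065,0.098,1.36],[0,0,0.065,0.098,1.5],[0,0.02,0.065,0.098,1.576],[0,0.05,0.065,0.098,1.576],[0,0.05,0.065,0.098,1.576]]'
python3 - <<'E'
from h import *
for n in("side","top"): cv2.imwrite(f"pics/{n}7.png",env.get_image(n)[:,:,::-1])
o=env.observe();print(o['time_s'],o['position'],o['q'],np.round(o['tool_rot'],3),o['ft_force'],o['grip_width'])
t=cv2.imread("pics/side7.png")[130:250,220:340]; cv2.imwrite("pics/s8.png",cv2.resize(t,(600,600),interpolation=cv2.INTER_CUBIC))
E
```

```text
time_s: 11.05
position: [0.4853, -0.0368, 0.3131]
tool_rot: [[-0.009, -0.231, 0.973], [0.003, 0.973, 0.231], [-1.0, 0.005, -0.008]]
ft_force: [-1.1, -0.8, 0.1]
grip_width: 0.0429
11.15 [ 0.48679319 -0.03722634  0.31713606] [-1.82999357e+01  1.29801753e+01  7.53672056e+01  1.23028030e-03
  9.17471898e+01 -3.16607854e+01] [[-0.002 -0.231  0.973]
 [ 0.001  0.973  0.231]
 [-1.     0.001 -0.001]] [0.28370736 0.42517883 1.44127053] 0.04269243226727738
```

View pics/s8.png

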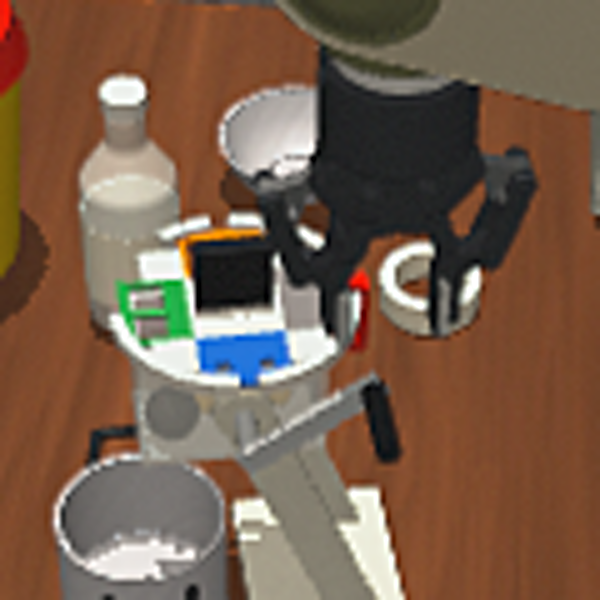

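```bash
python3 -m jog '[[0,0.02,0.005,0,0],[0,0.05,0.005,0,0],[0,0.072,0.005,0,0],[0,0.086,0.005,0,0],[0,0.086,0.005,0,0],[0,0.086,0.005,0,0]]'
python3 - <<'E'
from h import *
for n in("side","top"): cv2.imwrite(f"pics/{n}8.png",env.get_image(n)[:,:,::-1])
o=env.observe();print(o['time_s'],o['position'],o['ft_force'],o['grip_width'])
t=cv2.imread("pics/side8.png")[130:250,220:340]; cv2.imwrite("pics/s9.png",cv2.resize(t,(600,600),interpolation=cv2.INTER_CUBIC))
E
```

```text
time_s: 11.75
position: [0.4864, -0.0326, 0.2326]
tool_rot: [[0.002, -0.231, 0.973], [-0.001, 0.973, 0.231], [-1.0, -0.001, 0.002]]
ft_force: [0.0, -0.1, 0.6]
grip_width: 0.0428
11.85 [ 0.48639602 -0.03257298  0.23273489] [-0.64332148 -0.49008215  0.10537616] 0.042544222694116646
```

View pics/s9.png

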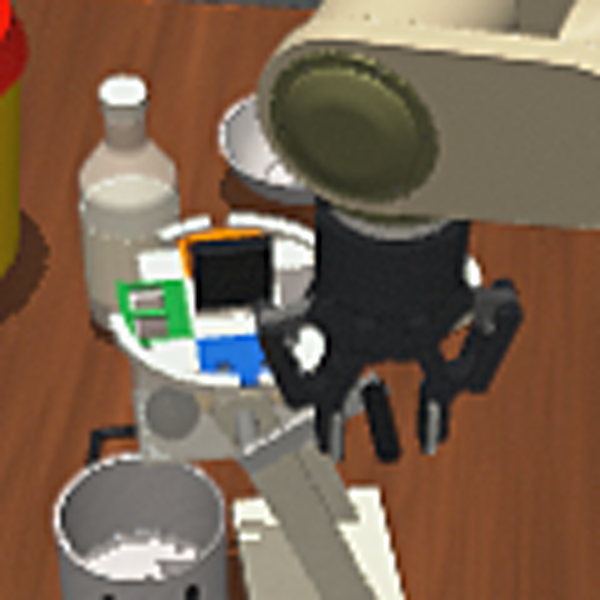

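Bar is between the fingers. Close.

```bash
python3 -m jog '[[-0.4,0,0,0,0],[-0.8,0,0,0,0],[-1,0,0,0,0],[-1,0,0,0,0],[-1,0,0,0,0],[-1,0,0,0,0]]' 40
```

```text
time_s: 12.45
position: [0.4858, -0.0325, 0.2319]
tool_rot: [[0.001, -0.231, 0.973], [-0.0, 0.973, 0.231], [-1.0, -0.001, 0.001]]
ft_force: [-3.3, -0.3, 6.0]
grip_width: 0.0124
```

```bash
python3 -m jog '[[-1,-0.003,0,0.0025,0],[-1,-0.0066,0,0.0051,0],[-1,-0.0126,0,0.0109,0],[-1,-0.018,0,0.0174,0],[-1,-0.0227,0,0.0243,0],[-1,-0.0227,0,0.0243,0]]'
python3 - <<'E'
from h import *
for n in("side",): cv2.imwrite(f"pics/{n}9.png",env.get_image(n)[:,:,::-1])
o=env.observe();print(o['time_s'],o['position'],o['ft_force'],o['wrist_torque'],o['grip_width'])
t=cv2.imread("pics/side9.png")[130:250,200:320]; cv2.imwrite("pics/s10.png",cv2.resize(t,(600,600),interpolation=cv2.INTER_CUBIC))
E
```

```text
time_s: 13.05
position: [0.5066, -0.0273, 0.2547]
tool_rot: [[-0.008, -0.231, 0.973], [-0.002, 0.973, 0.231], [-1.0, 0.0, -0.009]]
ft_force: [-20.8, -5.4, 14.6]
grip_width: 0.0125
13.1 [ 0.5065037  -0.02727238  0.2546502 ] [-19.92522962  -5.32158419  14.26984643] [-0.81660824  3.38415772 -0.01023921] 0.012689706257318802
```

View pics/s10.png

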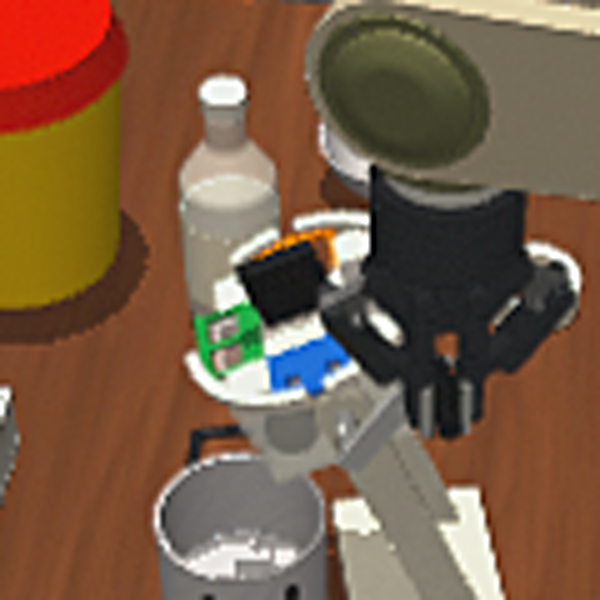

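```bash
python3 -m jog '[[-1,-0.004,0,0.002,0],[-1,-0.0075,0,0.0057,0],[-1,-0.0108,0,0.0139,0],[-1,-0.0132,0,0.0223,0],[-1,-0.0148,0,0.031,0],[-1,-0.0154,0,0.0397,0],[-1,-0.0154,0,0.0397,0]]'
python3 - <<'E'
from h import *
for n in("side",): cv2.imwrite(f"pics/{n}10.png",env.get_image(n)[:,:,::-1])
o=env.observe();print(o['time_s'],o['position'],o['ft_force'],o['wrist_torque'],o['grip_width'])
t=cv2.imread("pics/side10.png")[130:250,200:320]; cv2.imwrite("pics/s11.png",cv2.resize(t,(600,600),interpolation=cv2.INTER_CUBIC))
E
```

```text
time_s: 13.8
position: [0.547, -0.0176, 0.2709]
tool_rot: [[-0.003, -0.231, 0.973], [-0.001, 0.973, 0.231], [-1.0, -0.0, -0.003]]
ft_force: [-11.0, -0.6, 15.1]
grip_width: 0.0124
13.85 [ 0.54692432 -0.0176409   0.27096463] [-11.47350285  -0.37598276  14.72166831] [-0.17325021  2.22742585  0.03245626] 0.012405525215143353
```

View pics/s11.png

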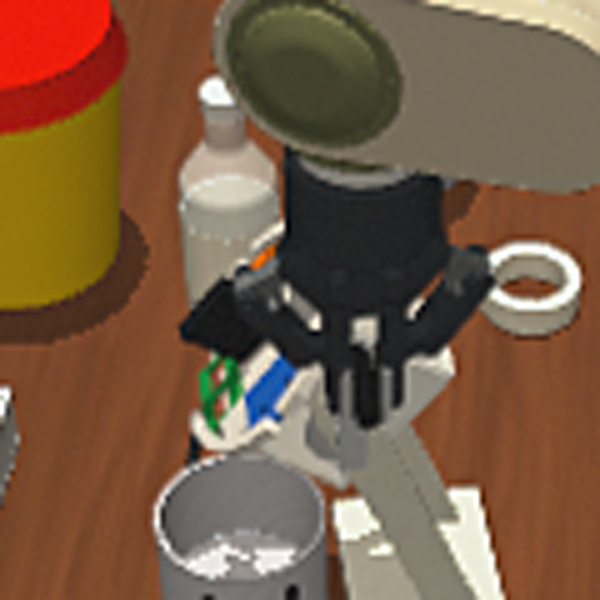

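```bash
python3 -m jog '[[-1,-0.002,0,0.003,0],[-1,-0.0022,0,0.009,0],[-1,-0.0009,0,0.018,0],[-1,0.0013,0,0.0268,0],[-1,0.0044,0,0.0353,0],[-1,0.0083,0,0.0434,0],[-1,0.0131,0,0.0511,0],[-1,0.0131,0,0.0511,0]]'
python3 - <<'E'
from h import *
for n in("side",): cv2.imwrite(f"pics/{n}11.png",env.get_image(n)[:,:,::-1])
o=env.observe();print(o['time_s'],o['position'],o['ft_force'],o['wrist_torque'],o['grip_width'])
t=cv2.imread("pics/side11.png")[130:250,200:320]; cv2.imwrite("pics/s12.png",cv2.resize(t,(600,600),interpolation=cv2.INTER_CUBIC))
E
```

```text
time_s: 14.65
position: [0.5971, -0.0057, 0.2563]
tool_rot: [[-0.003, -0.231, 0.973], [-0.0, 0.973, 0.231], [-1.0, 0.001, -0.003]]
ft_force: [-7.9, -0.3, 5.9]
grip_width: 0.0124
14.7 [ 0.59691278 -0.00569653  0.25648184] [-7.81799678 -1.00973082  5.7218808 ] [-0.11179091  1.42233324  0.03257959] 0.012355646203445219
```

View pics/s12.png

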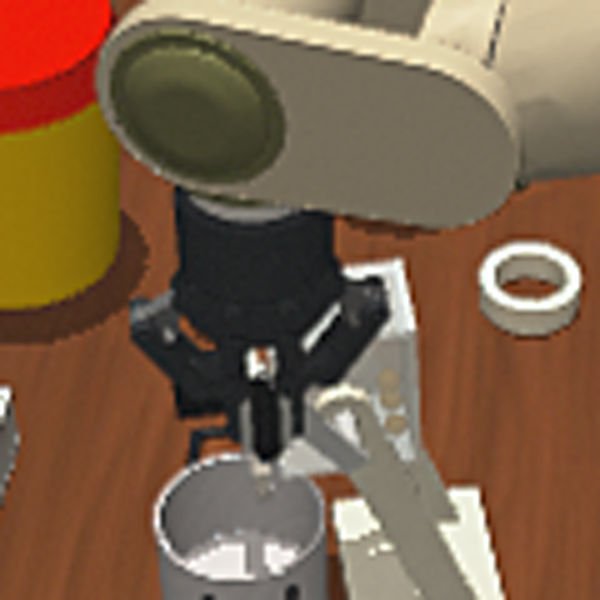

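```bash
python3 -m jog '[[-1,0.003,0,0.0035,0],[-1,0.0056,0,0.0071,0],[-1,0.0119,0,0.0137,0],[-1,0.0188,0,0.0195,0],[-1,0.0263,0,0.0245,0],[-1,0.0343,0,0.0288,0],[-1,0.036,0,0.0295,0],[-1,0.036,0,0.0295,0],[-1,0.036,0,0.0295,0],[-1,0.036,0,0.0295,0],[-1,0.036,0,0.0295,0]]'
python3 - <<'E'
from h import *
for n in("side",): cv2.imwrite(f"pics/{n}12.png",env.get_image(n)[:,:,::-1])
o=env.observe();print(o['time_s'],o['position'],o['ft_force'],o['wrist_torque'],o['grip_width'])
t=cv2.imread("pics/side12.png")[130:250,200:320]; cv2.imwrite("pics/s13.png",cv2.resize(t,(600,600),interpolation=cv2.INTER_CUBIC))
E
```

```text
time_s: 15.8
position: [0.6214, -0.0001, 0.2265]
tool_rot: [[-0.008, -0.23, 0.973], [-0.004, 0.973, 0.23], [-1.0, -0.002, -0.008]]
ft_force: [-43.6, -5.0, 45.2]
grip_width: 0.0122
15.85 [ 6.21414858e-01 -5.54779131e-05  2.26530963e-01] [-41.91582357  -5.24708924  46.7643438 ] [-1.04615518e+00  7.23237454e+00 -5.92513460e-03] 0.01208704489204386
```

View pics/s13.png

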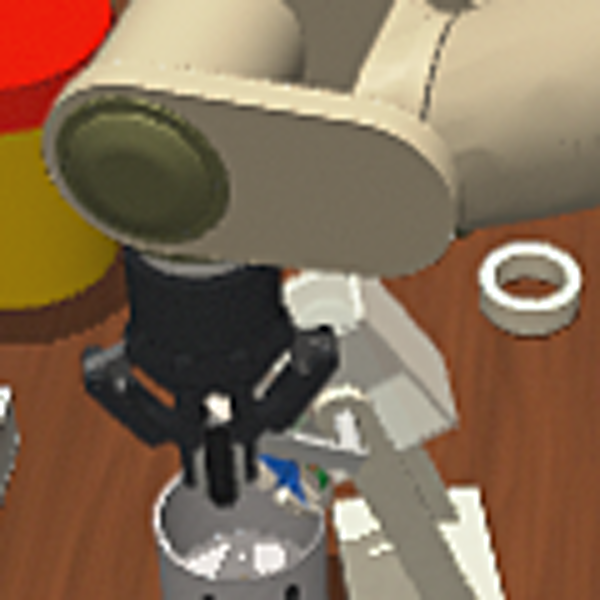

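```bash
python3 -m jog '[[-1,-0.003,0,-0.002,0],[-1,-0.004,0,-0.003,0],[-1,-0.004,0,-0.003,0],[-1,-0.004,0,-0.003,0],[-1,-0.004,0,-0.003,0],[-1,-0.004,0,-0.003,0],[-1,-0.004,0,-0.003,0],[-1,-0.004,0,-0.003,0],[-1,-0.004,0,-0.003,0],[-1,-0.004,0,-0.003,0],[-1,-0.004,0,-0.003,0]]'
python3 - <<'E'
from h import *
for n in("side","top"): cv2.imwrite(f"pics/{n}13.png",env.get_image(n)[:,:,::-1])
t=cv2.imread("pics/side13.png")[180:270,210:300]; cv2.imwrite("pics/s14.png",cv2.resize(t,(600,600),interpolation=cv2.INTER_CUBIC))
E
```

```text
time_s: 16.95
position: [0.6209, -0.0001, 0.2273]
tool_rot: [[-0.004, -0.231, 0.973], [-0.002, 0.973, 0.231], [-1.0, -0.001, -0.005]]
ft_force: [-21.9, -3.0, 24.3]
grip_width: 0.0123
```

View pics/s14.png

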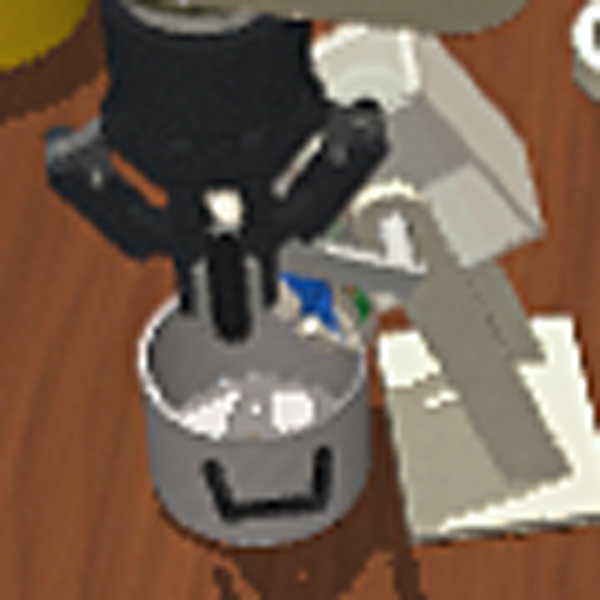

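View pics/top13.png

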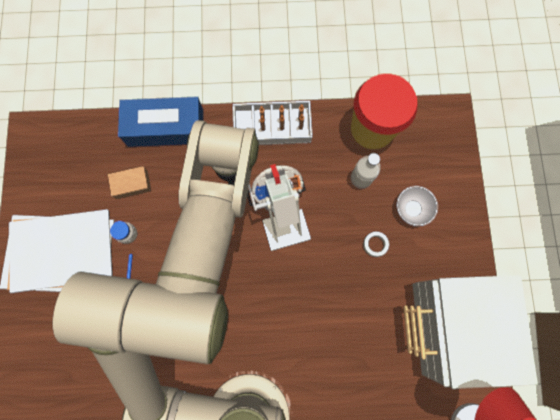

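```bash
python3 - <<'E'
import cv2
t=cv2.imread("pics/top13.png")[155:245,240:330]; cv2.imwrite("pics/t14.png",cv2.resize(t,(600,600),interpolation=cv2.INTER_CUBIC))
E
```

```text
(no output)
```

View pics/t14.png

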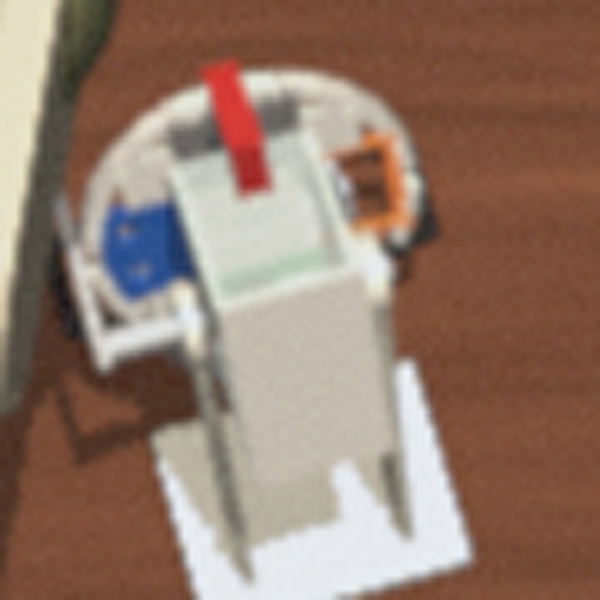

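```bash
python3 -m jog '[[-1,0,0,0,0],[-1,0,0,0,0],[-1,0,0,0,0],[-1,0,0,0,0],[-1,0,0,0,0],[-1,-0.0057,0,-0.002,0],[-1,-0.0132,0,-0.007,0],[-1,-0.0201,0,-0.0128,0],[-1,-0.0264,0,-0.0194,0],[-1,-0.032,0,-0.0265,0],[-1,-0.0368,0,-0.0342,0],[-1,-0.0407,0,-0.0423,0],[-1,-0.0438,0,-0.0508,0],[-1,-0.046,0,-0.0596,0],[-1,-0.0473,0,-0.0686,0],[-1,-0.0476,0,-0.0776,0]]'
python3 - <<'E'
from h import *
for n in("side",): cv2.imwrite(f"pics/{n}15.png",env.get_image(n)[:,:,::-1])
t=cv2.imread("pics/side15.png")[160:260,210:310]; cv2.imwrite("pics/s15.png",cv2.resize(t,(600,600),interpolation=cv2.INTER_CUBIC))
E
```

```text
time_s: 18.65
position: [0.5486, -0.0176, 0.2738]
tool_rot: [[0.005, -0.231, 0.973], [-0.001, 0.973, 0.231], [-1.0, -0.002, 0.005]]
ft_force: [3.2, 2.2, 3.4]
grip_width: 0.0125
```

View pics/s15.png

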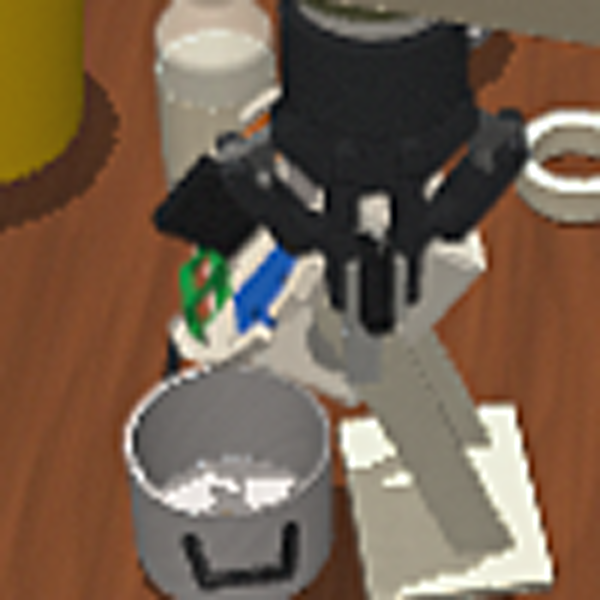

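```bash
python3 -m jog '[[-1,0.0006,0,-0.009,0],[-1,0.0022,0,-0.018,0],[-1,0.0047,0,-0.0267,0],[-1,0.0081,0,-0.0351,0],[-1,0.0124,0,-0.0431,0],[-1,0.0174,0,-0.0506,0],[-1,0.0235,0,-0.057,0],[-1,0.031,0,-0.062,0],[-1,0.0380,0,-0.064,0],[-1,0.040,0,-0.064,0],[-1,0.040,0,-0.064,0]]'
python3 - <<'E'
from h import *
for n in("side",): cv2.imwrite(f"pics/{n}16.png",env.get_image(n)[:,:,::-1])
t=cv2.imread("pics/side16.png")[160:260,210:310]; cv2.imwrite("pics/s16.png",cv2.resize(t,(600,600),interpolation=cv2.INTER_CUBIC))
E
```

```text
time_s: 19.8
position: [0.4857, -0.0328, 0.2366]
tool_rot: [[0.005, -0.231, 0.973], [-0.003, 0.973, 0.231], [-1.0, -0.004, 0.004]]
ft_force: [-10.6, 1.0, 44.2]
grip_width: 0.0122
```

View pics/s16.png

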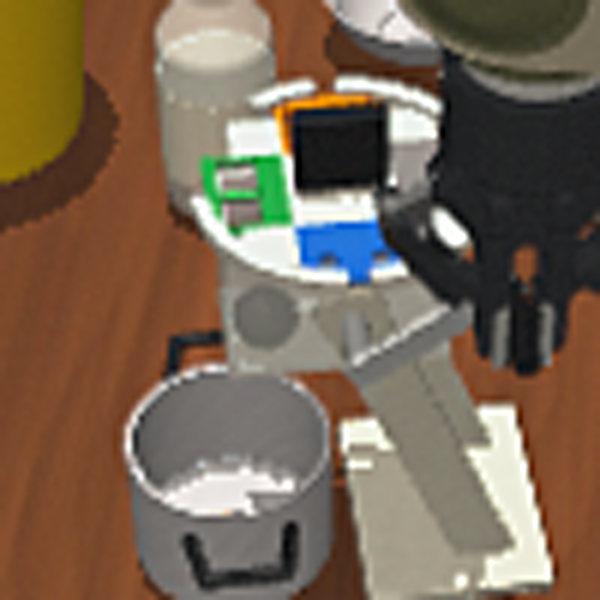

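```bash
python3 -m jog '[[-1,-0.003,0,0,0],[-1,-0.005,0,0,0],[-1,-0.005,0,0,0]]';python3 -m jog '[[-0.6,0,0,0,0],[-0.3,0,0,0,0],[0,0,0,0,0],[0,0,0,0,0],[0,0,0,0,0],[0,0,0,0,0],[0,-0.02,0,0,0],[0,-0.05,0,0,0],[0,-0.09,0,0,0],[0,-0.12,0,-0.02,0],[0,-0.13,0,-0.06,0],[0,-0.13,0,-0.1,0],[0,-0.13,0,-0.14,0],[0,-0.13,0,-0.17,0],[0,-0.13,0,-0.18,0],[0,-0.13,0,-0.18,0]]'
python3 - <<'E'
from h import *
for n in("side","top"): cv2.imwrite(f"pics/{n}17.png",env.get_image(n)[:,:,::-1])
t=cv2.imread("pics/side17.png")[150:270,200:320]; cv2.imwrite("pics/s17.png",cv2.resize(t,(600,600),interpolation=cv2.INTER_CUBIC))
t=cv2.imread("pics/top17.png")[155:265,220:330]; cv2.imwrite("pics/t17.png",cv2.resize(t,(600,600),interpolation=cv2.INTER_CUBIC))
E
```

```text
time_s: 20.15
position: [0.4858, -0.0329, 0.2374]
tool_rot: [[0.001, -0.231, 0.973], [-0.001, 0.973, 0.231], [-1.0, -0.001, 0.001]]
ft_force: [1.6, -2.2, 11.2]
grip_width: 0.0124
time_s: 21.75
position: [0.3102, -0.0741, 0.3673]
tool_rot: [[0.001, -0.229, 0.973], [-0.001, 0.973, 0.229], [-1.0, -0.001, 0.001]]
ft_force: [0.4, -0.9, -0.0]
grip_width: 0.0428
```

View pics/s17.png

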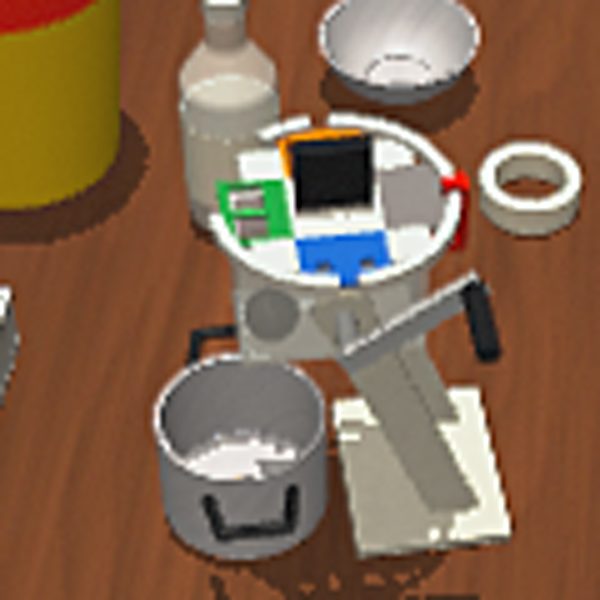

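View pics/t17.png

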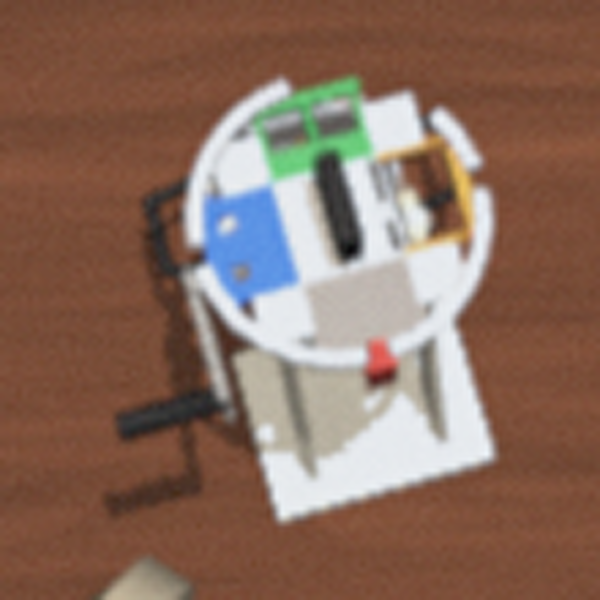

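```bash
python3 - <<'E'
import cv2,numpy as np
from h import *
a=cv2.imread("pics/side0.png")
b=env.get_image("side")[:,:,::-1].copy(); cv2.imwrite("pics/side18.png",b)
r=[cv2.resize(x[195:265,228:298],(395,500),interpolation=cv2.INTER_CUBIC) for x in(a,b)]
cv2.imwrite("pics/cmp.png",np.hstack(r))
d=np.abs(a.astype(int)-b).max(2)[222:262,228:270]; ys,xs=np.where(d>15); print(len(xs), list(zip(xs+228,ys+222))[:40])
# saturation in jar
for im in(a,b):
    h=cv2.cvtColor(im,cv2.COLOR_BGR2HSV)[205:246,232:290]; m=(h[...,0]>10)&(h[...,0]<28)&(h[...,1]>50); ys,xs=np.where(m); print([(x+232,y+205) for x,y in zip(xs,ys) if True][:60])
E
```

```text
44 [(np.int64(257), np.int64(223)), (np.int64(259), np.int64(223)), (np.int64(260), np.int64(223)), (np.int64(259), np.int64(224)), (np.int64(260), np.int64(224)), (np.int64(260), np.int64(225)), (np.int64(266), np.int64(235)), (np.int64(267), np.int64(235)), (np.int64(269), np.int64(235)), (np.int64(269), np.int64(236)), (np.int64(265), np.int64(237)), (np.int64(266), np.int64(237)), (np.int64(267), np.int64(237)), (np.int64(268), np.int64(237)), (np.int64(269), np.int64(237)), (np.int64(265), np.int64(238)), (np.int64(257), np.int64(239)), (np.int64(258), np.int64(239)), (np.int64(253), np.int64(240)), (np.int64(254), np.int64(240)), (np.int64(255), np.int64(240)), (np.int64(256), np.int64(240)), (np.int64(257), np.int64(240)), (np.int64(258), np.int64(240)), (np.int64(265), np.int64(240)), (np.int64(266), np.int64(240)), (np.int64(267), np.int64(240)), (np.int64(253), np.int64(241)), (np.int64(254), np.int64(241)), (np.int64(255), np.int64(241)), (np.int64(256), np.int64(241)), (np.int64(257), np.int64(241)), (np.int64(258), np.int64(241)), (np.int64(251), np.int64(242)), (np.int6
[... 3325 characters left out ...]
.int64(244), np.int64(207)), (np.int64(245), np.int64(207)), (np.int64(272), np.int64(207)), (np.int64(284), np.int64(207)), (np.int64(285), np.int64(207)), (np.int64(232), np.int64(208)), (np.int64(233), np.int64(208)), (np.int64(234), np.int64(208)), (np.int64(235), np.int64(208)), (np.int64(236), np.int64(208)), (np.int64(237), np.int64(208)), (np.int64(238), np.int64(208)), (np.int64(240), np.int64(208)), (np.int64(241), np.int64(208)), (np.int64(242), np.int64(208)), (np.int64(243), np.int64(208)), (np.int64(245), np.int64(208)), (np.int64(246), np.int64(208)), (np.int64(268), np.int64(208)), (np.int64(269), np.int64(208)), (np.int64(270), np.int64(208)), (np.int64(284), np.int64(208))]
```

View pics/cmp.png

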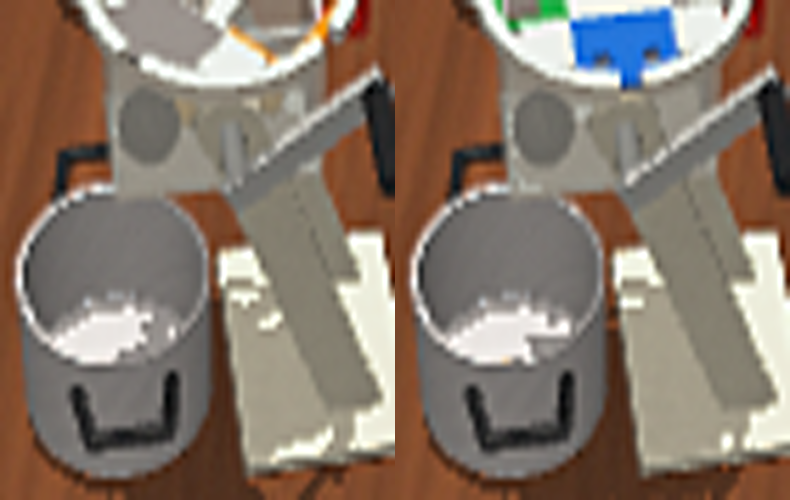

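```bash
python3 - <<'E'
import cv2,numpy as np
o=[]
for f in("side11","side12","side13","side15","side16","side18"):
    o.append(cv2.resize(cv2.imread(f"pics/{f}.png")[180:250,230:300],(260,260),interpolation=cv2.INTER_LANCZOS4))
cv2.imwrite("pics/m.png",np.vstack([np.hstack(o[:3]),np.hstack(o[3:])]))
a=cv2.imread("pics/top0.png")[155:235,250:330];b=cv2.imread("pics/top17.png")[155:235,250:330]
cv2.imwrite("pics/m2.png",cv2.resize(np.hstack([a,b]),(800,400),interpolation=cv2.INTER_LANCZOS4))
s0=cv2.imread("pics/side0.png");s1=cv2.imread("pics/side18.png")
d=(np.abs(s0.astype(int)-s1).max(2)>40).astype(np.uint8)
n,_,st,c=cv2.connectedComponentsWithStats(cv2.morphologyEx(d,cv2.MORPH_CLOSE,np.ones((3,3))))
for s in st[1:]:
    if s[4]>4: print(s)
E
```

```text
[  333    27   227   393 35482]
[385  86   9  20  63]
[454 133  10   3  13]
[ 241  172   52   38 1103]
[356 180   3   5  10]
[260 210   3   2   5]
[490 212  10  23  54]
[268 218   5   4   6]
[266 235   8   6  16]
[274 239   4   2   6]
[249 240  10   6  24]
[272 255  19  14 130]
[260 265   9   5  19]
[254 266   3   2   5]
[487 289  15  24 220]
[446 292  36  12  57]
```

View pics/m.png

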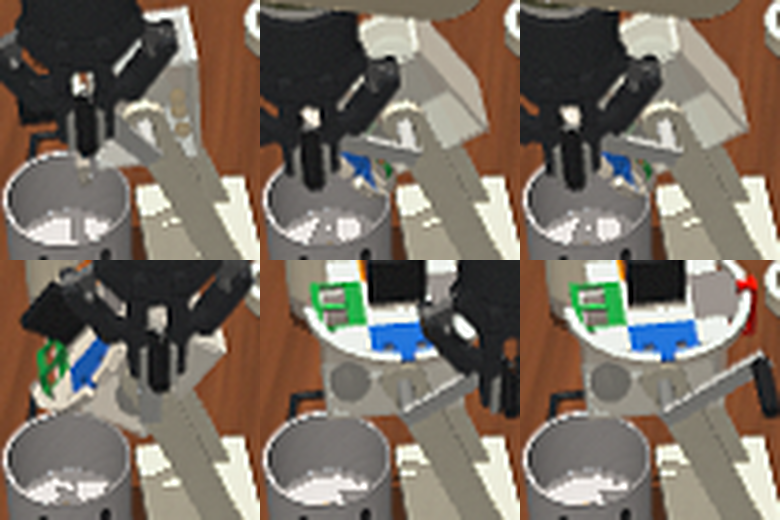

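View pics/m2.png

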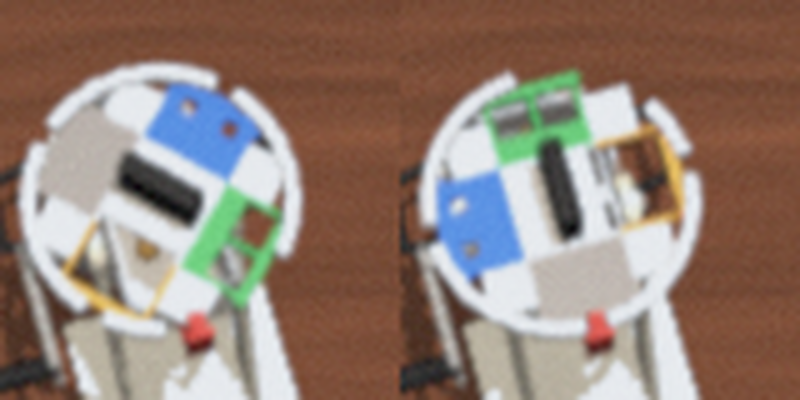

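```bash
python3 - <<'E'
import cv2,numpy as np
o=[cv2.resize(cv2.imread(f"pics/{f}.png")[185:245,235:305],(400,343),interpolation=cv2.INTER_CUBIC) for f in("side10","side15")]
cv2.imwrite("pics/m3.png",np.hstack(o))
E
```

```text
(no output)
```

View pics/m3.png

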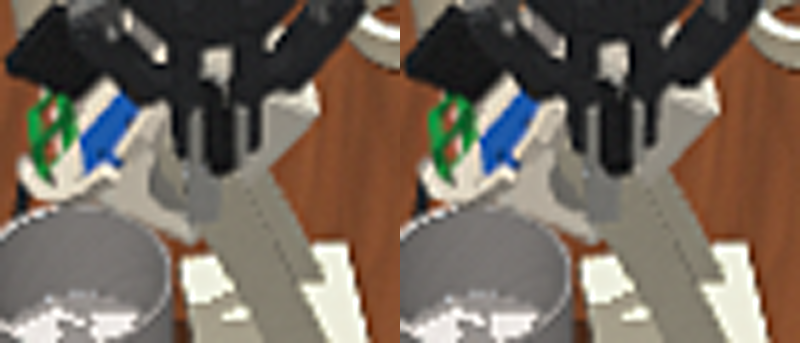

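```bash
python3 -m jog '[[0,0,0,0.04,0],[0,0,0,0.08,0],[0,0,0,0.12,0],[0,0,0,0.16,0],[0,0.02,0,0.175,0],[0,0.05,0,0.18,0],[0,0.09,0,0.18,0],[0,0.12,0,0.18,0],[0,0.13,0,0.18,0],[0,0.13,0,0.18,0]]'; python3 -m jog '[[-0.5,0,0,0,0],[-1,0,0,0,0],[-1,0,0,0,0],[-1,0,0,0,0],[-1,0,0,0,0],[-1,0,0,0,0]]' 40
```

```text
time_s: 22.9
position: [0.4861, -0.0319, 0.2359]
tool_rot: [[-0.003, -0.232, 0.973], [0.001, 0.973, 0.232], [-1.0, 0.001, -0.002]]
ft_force: [0.0, 0.5, 0.8]
grip_width: 0.0426
time_s: 23.5
position: [0.4859, -0.0326, 0.2384]
tool_rot: [[0.002, -0.231, 0.973], [-0.001, 0.973, 0.231], [-1.0, -0.001, 0.001]]
ft_force: [-4.0, -0.5, 7.2]
grip_width: 0.012
```

```bash
python3 -m jog '[[-1,-0.004,0,0.0015,0],[-1,-0.008,0,0.0051,0],[-1,-0.014,0,0.0105,0],[-1,-0.0195,0,0.017,0],[-1,-0.0242,0,0.0238,0],[-1,-0.0282,0,0.0312,0],[-1,-0.0313,0,0.039,0],[-1,-0.0336,0,0.047,0],[-1,-0.0351,0,0.0555,0],[-1,-0.0357,0,0.0641,0]]'
python3 - <<'E'
from h import *
cv2.imwrite("pics/side19.png",env.get_image("side")[:,:,::-1]); print(env.observe()['position'])
E
```

```text
time_s: 24.5
position: [0.5465, -0.0178, 0.2752]
tool_rot: [[-0.003, -0.23, 0.973], [-0.002, 0.973, 0.23], [-1.0, -0.001, -0.003]]
ft_force: [-13.5, -2.8, 5.5]
grip_width: 0.0117
[ 0.54790272 -0.01748793  0.2750071 ]
```

```bash
python3 -m jog '[[-1,-0.0005,0,0.0085,0],[-1,0.0008,0,0.017,0],[-1,0.003,0,0.0254,0],[-1,0.006,0,0.0334,0],[-1,0.0098,0,0.0412,0],[-1,0.0144,0,0.0484,0],[-1,0.0144,0,0.0484,0]]'
python3 - <<'E'
from h import *
import numpy as np
cv2.imwrite("pics/side20.png",env.get_image("side")[:,:,::-1])
o=[cv2.resize(cv2.imread(f"pics/{f}.png")[180:255,230:305],(400,400),interpolation=cv2.INTER_CUBIC) for f in("side11","side20")]
cv2.imwrite("pics/m4.png",np.hstack(o))
E
```

```text
time_s: 25.25
position: [0.595, -0.0062, 0.2597]
tool_rot: [[-0.001, -0.231, 0.973], [-0.0, 0.973, 0.231], [-1.0, -0.0, -0.001]]
ft_force: [-7.9, -0.7, 8.3]
grip_width: 0.0122
```

View pics/m4.png

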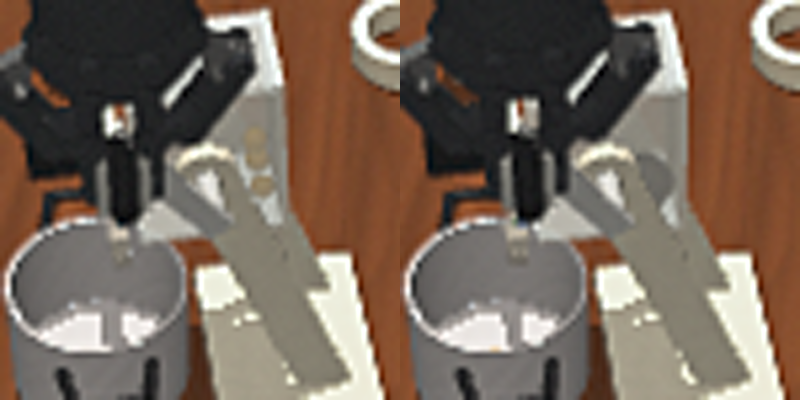

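```bash
python3 -m jog '[[-1,-0.0046,0,-0.0072,0],[-1,-0.0084,0,-0.015,0],[-1,-0.0114,0,-0.023,0],[-1,-0.0136,0,-0.0314,0],[-1,-0.0149,0,-0.0399,0],[-1,-0.0144,0,-0.0484,0],[-1,-0.0138,0,-0.057,0],[-1,-0.0123,0,-0.0655,0],[-1,-0.01,0,-0.0735,0],[-1,-0.0069,0,-0.0813,0],[-1,-0.0029,0,-0.0887,0],[-1,0.0018,0,-0.0955,0],[-1,0.0073,0,-0.102,0],[-1,0.0133,0,-0.1074,0],[-1,0.0196,0,-0.1125,0],[-1,0.0206,0,-0.1125,0],[-1,0.0206,0,-0.1125,0]]'
```

```text
time_s: 27.0
position: [0.4858, -0.0325, 0.2381]
tool_rot: [[0.001, -0.231, 0.973], [-0.0, 0.973, 0.231], [-1.0, -0.001, 0.001]]
ft_force: [0.9, 0.2, 10.4]
grip_width: 0.0122
```

```bash
python3 -m jog '[[-0.6,0,0,0,0],[-0.3,0,0,0,0],[0,0,0,0,0],[0,0,0,0,0],[0,0,0,0,0],[0,0,0,0,0],[0,-0.02,0,0,0],[0,-0.05,0,0,0],[0,-0.09,0,0,0],[0,-0.12,0,-0.02,0],[0,-0.13,0,-0.06,0],[0,-0.13,0,-0.1,0],[0,-0.13,0,-0.14,0],[0,-0.13,0,-0.17,0],[0,-0.13,0,-0.18,0],[0,-0.13,0,-0.18,0],[0,-0.13,0,-0.18,0]]'
python3 - <<'E'
from h import *
import numpy as np
for n in("side","top"): cv2.imwrite(f"pics/{n}21.png",env.get_image(n)[:,:,::-1])
t=cv2.imread("pics/side21.png")[150:270,200:320];u=cv2.imread("pics/top21.png")[155:275,220:340]
cv2.imwrite("pics/f.png",np.hstack([cv2.resize(x,(400,400),interpolation=cv2.INTER_CUBIC) for x in(t,u)]))
# jar & bystander change
T=[cv2.imread(f"pics/top{i}.png").astype(int) for i in(0,21)]
d=(abs(T[0]-T[1]).max(2)>50).astype(np.uint8); st=cv2.connectedComponentsWithStats(d)[2]; print([list(s) for s in st[1:] if s[4]>6])
b=cv2.imread("pics/side21.png")
def edge(im): return cv2.cvtColor(im,6)[222:262,228:262].astype(np.float32)
print(cv2.phaseCorrelate(edge(cv2.imread("pics/side0.png")),edge(b)))
E
```

```text
time_s: 28.7
position: [0.3114, -0.0741, 0.3677]
tool_rot: [[0.0, -0.231, 0.973], [0.0, 0.973, 0.231], [-1.0, -0.0, 0.0]]
ft_force: [-0.1, 0.3, -0.1]
grip_width: 0.0429
[[np.int32(254), np.int32(167), np.int32(56), np.int32(53), np.int32(1689)], [np.int32(277), np.int32(212), np.int32(3), np.int32(4), np.int32(8)], [np.int32(283), np.int32(219), np.int32(5), np.int32(3), np.int32(13)], [np.int32(264), np.int32(225), np.int32(5), np.int32(8), np.int32(18)], [np.int32(289), np.int32(225), np.int32(5), np.int32(6), np.int32(10)], [np.int32(283), np.int32(231), np.int32(4), np.int32(5), np.int32(12)], [np.int32(203), np.int32(258), np.int32(90), np.int32(99), np.int32(3586)], [np.int32(315), np.int32(281), np.int32(6), np.int32(2), np.int32(7)], [np.int32(280), np.int32(284), np.int32(258), np.int32(136), np.int32(17627)], [np.int32(412), np.int32(306), np.int32(2), np.int32(4), np.int32(7)], [np.int32(417), np.int32(306), np.int32(15), np.int32(10), np.int32(58)], [np.int32(407), np.int32(314), np.int32(4), np.int32(33), np.int32(56)], [np.int32(413), np.int32(317), np.int32(5), np.int3
[... 273 characters left out ...]
 np.int32(57), np.int32(68), np.int32(966)], [np.int32(141), np.int32(329), np.int32(86), np.int32(91), np.int32(3631)], [np.int32(358), np.int32(354), np.int32(9), np.int32(5), np.int32(24)], [np.int32(536), np.int32(361), np.int32(7), np.int32(12), np.int32(53)], [np.int32(211), np.int32(373), np.int32(54), np.int32(38), np.int32(573)], [np.int32(267), np.int32(376), np.int32(17), np.int32(18), np.int32(168)], [np.int32(514), np.int32(376), np.int32(16), np.int32(6), np.int32(34)], [np.int32(217), np.int32(412), np.int32(12), np.int32(8), np.int32(23)], [np.int32(274), np.int32(413), np.int32(8), np.int32(7), np.int32(44)]]
((-0.004243499432192266, 0.07590656292119036), 1.0158821134103668)
```

View pics/f.png

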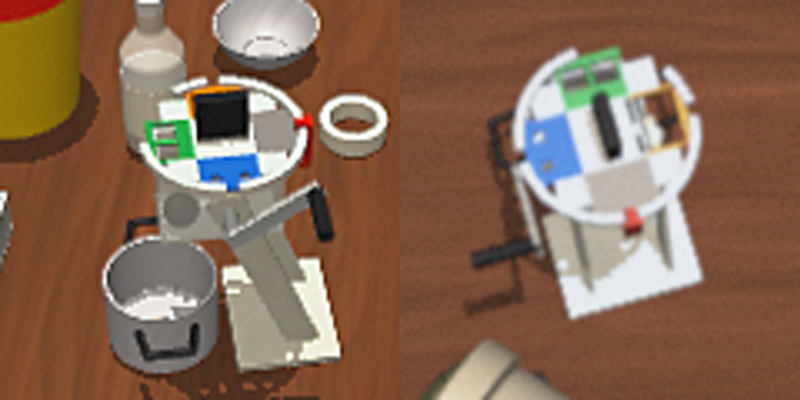

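The hopper is upright, the cap is on green and up, the big ball is inside, and neither the jar nor the bystanders have moved. Handing in.

```bash
python3 -c "
from rig import env
print(env.close_job())"
```

```text
the job is handed in; nothing more can be done
None
```

The job is handed in at about 29 s of the 64 s allowed. I gripped the fin, pressed the cap to its stop and turned it about 131° counter-clockwise to green, where it clicked up. I then tipped the hopper to its stop by the lever, held it there about 2 s, brought it back upright and let go.

- **Cap:** the height at the fin went back to within about 0.3 mm of its starting value, so the cap is up. The last pictures show green on the pouring side.
- **Small balls:** brass balls were visible in the hopper during the first tip. When I tipped it again part-way (about 90°) to check, only the big ball was inside. The jar's near wall hides most of its floor from both cameras, so I never saw all three balls lying in the jar, only a brass-coloured speck at its floor edge. No stray balls showed on the table.
- **Jar and bystanders:** the jar shows no shift between the first and last pictures. I saw no change in the bystanders in either view.
- **Forces:** my first arc for the lever was about 5 mm off. The wrist force reached about 63 N pressing against the tipped stop and about 45 N back at upright, both under the 120 N limit. I gripped higher for the second pass, which stayed at about 15 N or less.

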